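Degrease heat sinks on a spray stand

TASK

Clean the loose heat sinks before they are refitted: lay every one of them lengthwise along the narrow top of the spray stand, so that it rests there on its own, and with all of them lying there press the cleaner can's nozzle cap right down and let it spring back. Then lay all the heat sinks flat on the floor of the parts tray, none on top of another, and leave everything else on the bench where it is.

Things in the scene. Friction and masses are not known exactly. Their poses are not given: they have to be found in the camera images.
- sink1_mid (a point): centre of a finned bare-aluminium heat sink, a square bar 76 mm long with a 26 x 26 mm section (60 to 110 g, any long side may be down); x runs along its length. Starts lying on the bench; not always present
- sink2_mid (a point): centre of a finned bare-aluminium heat sink, a square bar 60 mm long with a 26 x 26 mm section (60 to 110 g, any long side may be down); x runs along its length. Starts lying on the bench; not always present
- sink3_mid (a point): centre of a finned bare-aluminium heat sink, a square bar 76 mm long with a 26 x 26 mm section (60 to 110 g, any long side may be down); x runs along its length. Starts lying on the bench; not always present
- sink4_mid (a point): centre of a finned bare-aluminium heat sink, a square bar 60 mm long with a 26 x 26 mm section (60 to 110 g, any long side may be down); x runs along its length. Starts lying on the bench; not always present
- sink5_mid (a point): centre of a finned bare-aluminium heat sink, a square bar 68 mm long with a 26 x 26 mm section (60 to 110 g, any long side may be down); x runs along its length. Starts lying on the bench; not always present
- stand_top (a point): middle of the narrow flat top of the spray stand, a folded steel sheet ridge fixed to the bench: the top is 18 mm wide (along this frame's x), 340 mm long (along its y) and 45 mm above the bench; both long sides slope down to a foot 70 mm wide. z is up
- nozzle_top (a point): centre of the top face of the nozzle cap on the white cleaner can, 24 mm in diameter and about 184 mm above the bench; moves with the cap. The can (52 mm in diameter) is clamped upright to the bench past the stand's right-hand end as seen from the robot: its axis is 235 to 255 mm from the middle of the stand lengthwise (towards -y of stand_top) and 85 to 105 mm behind its middle line (towards +x), nozzle facing the stand
- nozzle (a joint): how far the sprung nozzle cap is pressed down, m: 0 up, 0.006 fully down (about 3 N to start it, 7 N at the bottom; it springs back by itself)
- tray_in (a point): centre of the inner floor of the grey plastic parts tray, an open box 200 (its x) x 155 (its y) x 18 mm high outside, walls 4 mm, z up; the tray stands loose on the bench (0.45 kg), its floor about 4 mm above the bench
- meter: yellow and black multimeter, 85 x 170 x 50 mm; to be left alone; origin at the middle of its underside
- driver: orange-handled screwdriver, 190 mm, lying; to be left alone; origin at the middle of its underside
- capacitor: aluminium block capacitor, 50 x 32 x 70 mm; to be left alone; origin at the middle of its underside
- tape: roll of black tape, 70 mm across, 19 mm high; to be left alone; origin at the middle of its underside
- screwdish: white dish, 80 mm across, 28 mm high; to be left alone; origin at the middle of its underside
- mainsplug: black block, 40 x 50 x 28 mm; to be left alone; origin at the middle of its underside

How it is judged:
By the outcome, as a careful person would: the job done as asked, in the order asked, and still so for the second after the job is handed in, with the robot touching nothing.
Of sink1, sink2, sink3, sink4, sink5 only 3 to 4 are there at a start; the rules pass over those that are not, and their reading is None.
At some moment in a run one of sink1, sink2, sink3, sink4, sink5, tray may be knocked a few centimetres aside while the robot is not near it.
Once in a run the grip may slacken for a moment while it holds something.
It also fails if it takes over 210 s, if anything falls off the work surface, if the arm or the gripper's body presses on something with over 40 N, if the wrist force passes 120 N, or if a joint passes its speed limit or range.

ROBOT

A 6-joint arm with a two-finger parallel gripper is mounted at the origin on the work surface. World frame = base frame: x ahead of the robot, y to its left, z up, the work surface at z = 0. Lengths are in m, angles in degrees, forces in N, time in s.
With the tool pointing down it reaches from about 0.4 to 0.825 m from the base axis. Payload 7 kg.
Tool frame: the origin (TCP) lies between the finger pads; the fingertips stand ctrl.nose_length ahead of it and the grasp point (between the pads) lies 2 mm behind it (ctrl.nose_length is the distance from the TCP to the fingertips, in m); z points along the fingers, y is the line along which they close (so a half turn about z gives the same grasp; the last joint's range is limited). The gripper opens to 88 mm and grips with 3 to 60 N. Pads are 19 mm wide; open, the fingers measure 130 mm over their backs; the gripper's body (78 mm by 193 mm) begins 47 mm behind the grasp point.
Start: joints at [80.163, 20.546, 0.682, 0, -70.136, -16.507], TCP at [0.3, 0.605, 0.244] pointing down, gripper open.
Joint ranges: [-176.03, 176.03], [-82.01, 121.73], [-58.28, 71.71], [-173.87, 95.51], [-174.79, -0.11], [-173.66, 173.66]. Speed limits (degrees/s): [136.94, 136.94, 172.46, 180, 180, 180].

INTERFACE

Orientations are given as [roll, pitch, yaw] about the fixed x, y, z axes, in that order (R = Rz(yaw) Ry(pitch) Rx(roll)).
In Python, from plant import ctrl gives the robot as it stands.
- The arm moves only by the tool apply_moves, never from a script. Its argument "commands" is a list of rows, each a list of 3 entries, a list of its own where there are three numbers: the shift along the world's x, y, z in cm, then the turn about the world's z in rad, then the closure, from 0 (fully open) to 1 (shut). In form: [[[x, y, z], turn, jaw], ...]. A call has 1 to 20 rows; each row is the pose to reach, as a shift and turn from the pose commanded when the call began; what a row does not reach only later rows make up. A row lasts 1/12 s, in which the tool goes at most 41.7 mm and 7.16 degrees, less where a joint would pass 70% of its speed; a pose out of reach is approached as far as the arm can. A call with a gripper value outside its range is refused whole. The fingers move at their own pace and stop on an object; the grip force is fixed at half the most. Time passes only in rows, so rows that repeat a pose let the fingers close. It gives the time, the measured TCP pose, the force, the opening and the grip force at its end, in the units of the state.
- ctrl.get_obs(): the state, without advancing time (a new reading comes with each control period).
- ctrl.snapshot(name): name is "side" or "top" or "wrist"; returns a dict with "img" (400x640x3 uint8, red, green, blue), "fx", "fy", "cx", "cy" (pixels), "dist_coeffs" ([k1, k2, p1, p2, k3] as OpenCV has them; the pictures are not rectified), "T" (4x4, takes a point from camera to world coordinates). Camera axes: x right, y up, looking along -z (the intrinsics and any distortion apply to the point x, -y, -z); pixel columns grow to the right and rows downward; lengths in m; the calibration is good to about 2 mm. A picture is of the moment at which its call begins. There is no depth.
- ctrl.close_job(): hands the job in; it is judged then, once.
Trained networks look in a picture, given as the dict that the camera call returned (one of the last four; its "shot" number tells which), for a name from the list of things; names that differ only in an ending like _2 or _b are one class to them, and where a whole thing is asked for, a point or a joint stands for the part that bears it (a point fixed in the world has none). Each returns a list of dicts, best first, with "score" (0 to 1); they miss things now and then, are a little off and sometimes report something else, mostly with a low value. They report only what shows in the picture. A call takes as long as a camera call.
- ctrl.search_frame(picture, target): "at" ([column, row] in pixels, amid what is visible of it).
- ctrl.spot_point(picture, target): "at" ([column, row] in pixels: a listed point, or the origin of a listed thing).
The state is a dict: "clock": time; "joint_pos": joint angles; "qvel": joint speeds; "tau": joint torques, N m; "tool_pos": TCP position; "orientation": TCP orientation; "force": force on the tool from outside, world axes, zero at the start; "moment": the same for the moment, N m; "opening": finger opening in m; "gripper_force": force on a finger pad.
Only numpy, scipy, OpenCV 4.12 (cv2) and the standard library are available. Lean on these libraries where they do the work, as an engineer would, in place of code of your own. Each camera call takes 0.05 s, during which the arm holds its last target. There are 200 camera calls.

## Working session

There is one attempt and no reset: what is moved stays moved. The work goes in short steps, Python scripts to look and compute and a tool call to move; the robot and the scene stay as the last step left them, time stands still between calls to the robot, and variables do not carry over. Pictures are saved under pics/ and viewed, at most 14 in all, crops included, and the job is handed in when it is done.

Besides the shell and the picture viewer there is one more tool, called after "Request:" by a JSON object that holds its "method" and its "body", one argument or row to a line. apply_moves: Moves the arm, as the interface text tells. Its arguments: {"type":"object","properties":{"commands":{"type":"array"}},"required":["commands"]}

```bash
mkdir -p pics; ls; cat > h.py <<'E'
import numpy as np, cv2
from plant import ctrl
def ray(p,uv):
    K=np.array([[p["fx"],0,p["cx"]],[0,p["fy"],p["cy"]],[0,0,1.]])
    n=cv2.undistortPoints(np.array([[uv]],float),K,np.array(p["dist_coeffs"],float))[0,0]
    T=np.array(p["T"]); d=T[:3,:3]@np.array([n[0],-n[1],-1.]); return T[:3,3],d
def at_z(p,uv,z):
    o,d=ray(p,uv); return o+d*(z-o[2])/d[2]
def px(p,X):
    K=np.array([[p["fx"],0,p["cx"]],[0,p["fy"],p["cy"]],[0,0,1.]])
    T=np.array(p["T"]); c=T[:3,:3].T@(np.array(X,float)-T[:3,3])
    return cv2.projectPoints(np.array([[c[0],-c[1],-c[2]]]),np.zeros(3),np.zeros(3),K,np.array(p["dist_coeffs"],float))[0].ravel()
def save(p,n): cv2.imwrite("pics/"+n,p["img"][:,:,::-1])
E
python3 - <<'E'
from h import *
print(ctrl.nose_length, ctrl.get_obs()["orientation"])
for n in("top","side"):
    p=ctrl.snapshot(n); save(p,n+"0.png"); print(n,np.round(p["T"],3).tolist(),p["fx"])
    for t,z in(("sink1_mid",.013),("sink2_mid",.013),("sink3_mid",.013),("sink4_mid",.013),("sink5_mid",.013),("stand_top",.045),("nozzle_top",.184),("tray_in",.004),("meter",0),("driver",0),("capacitor",0),("tape",0),("screwdish",0),("mainsplug",0)):
        for r in ctrl.spot_point(p,t)[:5]: print(n,t,round(r["score"],2),np.round(r["at"]),np.round(at_z(p,r["at"],z),3))
E
```

```text
pics
0.017 [ 1.79902836e+02 -8.92189035e-03 -2.63496250e+01]
top [[0.027, 0.982, -0.185, 0.347], [-1.0, 0.027, -0.0, 0.007], [0.005, 0.185, 0.983, 1.166], [0.0, 0.0, 0.0, 1.0]] 386.986523244928
top sink2_mid 0.49 [251. 248.] [0.413 0.19  0.013]
top sink3_mid 0.47 [350. 249.] [ 0.417 -0.104  0.013]
top sink5_mid 0.49 [352. 156.] [ 0.703 -0.108  0.013]
top sink5_mid 0.27 [392. 152.] [ 0.723 -0.23   0.013]
top sink5_mid 0.17 [367. 278.] [ 0.336 -0.153  0.013]
top stand_top 0.58 [305. 200.] [0.555 0.033 0.045]
top nozzle_top 0.54 [395. 151.] [ 0.668 -0.204  0.184]
top tray_in 0.89 [429. 246.] [ 0.435 -0.342  0.004]
top meter 0.76 [237. 141.] [0.749 0.255 0.   ]
top driver 0.67 [303. 148.] [0.73  0.046 0.   ]
top capacitor 0.74 [381. 138.] [ 0.771 -0.2    0.   ]
top tape 0.47 [353. 155.] [ 0.714 -0.111  0.   ]
top tape 0.25 [237. 142.] [0.746 0.255 0.   ]
top screwdish 0.81 [237. 279.] [0.323 0.228 0.   ]
top mainsplug 0.48 [365. 281.] [ 0.326 -0.151  0.   ]
side [[0.956, 0.135, -0.262, 0.255], [-0.294, 0.479, -0.827, -0.922], [0.014, 0.867, 0.498, 0.709], [0.0, 0.0, 0.0, 1.0]] 415.45703058672245
side sink1_mid 0.75 [260. 211.] [0.426 0.206 0.013]
side sink2_mid 0.58 [259. 211.] [0.424 0.207 0.013]
side sink3_mid 0.82 [279. 276.] [ 0.416 -0.115  0.013]
side sink5_mid 0.69 [291. 186.] [0.562 0.344 0.013]
side stand_top 0.72 [310. 227.] [0.542 0.032 0.045]
side nozzle_top 0.68 [393. 222.] [ 0.672 -0.201  0.184]
side tray_in 0.67 [393. 222.] [0.814 0.044 0.004]
side tray_in 0.58 [311. 348.] [ 0.43  -0.351  0.004]
side meter 0.87 [346. 193.] [0.743 0.267 0.   ]
side driver 0.75 [368. 227.] [0.729 0.045 0.   ]
side capacitor 0.6 [423. 277.] [ 0.777 -0.21   0.   ]
side tape 0.66 [381. 264.] [ 0.695 -0.129  0.   ]
side tape 0.22 [389. 222.] [0.806 0.053 0.   ]
side screwdish 0.72 [227. 217.] [0.322 0.222 0.   ]
side mainsplug 0.56 [246. 296.] [ 0.324 -0.152  0.   ]
```

```bash
python3 - <<'E'
import cv2
a=cv2.imread("pics/top0.png")[100:310,190:480];cv2.imwrite("pics/top0c.png",cv2.resize(a,None,fx=2.75,fy=2.75,interpolation=2))
a=cv2.imread("pics/side0.png")[150:390,200:460];cv2.imwrite("pics/side0c.png",cv2.resize(a,None,fx=2.5,fy=2.5,interpolation=2))
E
```

```text
(no output)
```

View pics/top0c.png

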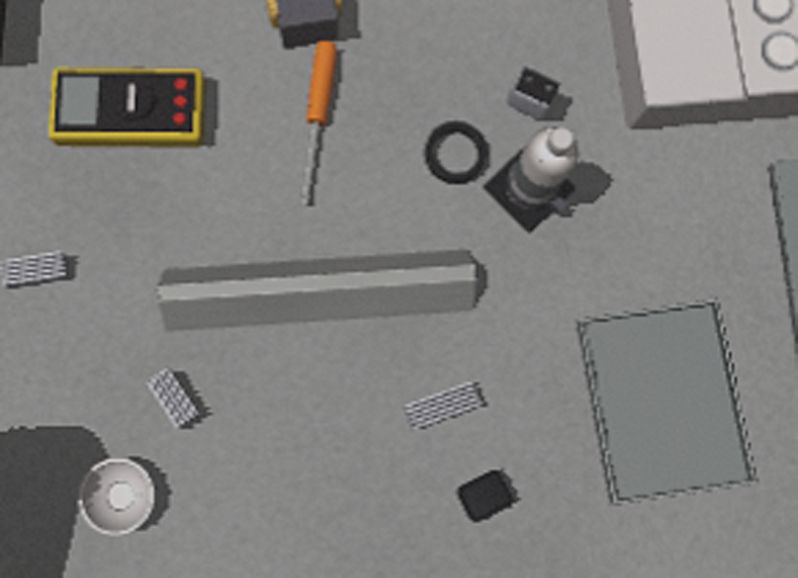

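View pics/side0c.png

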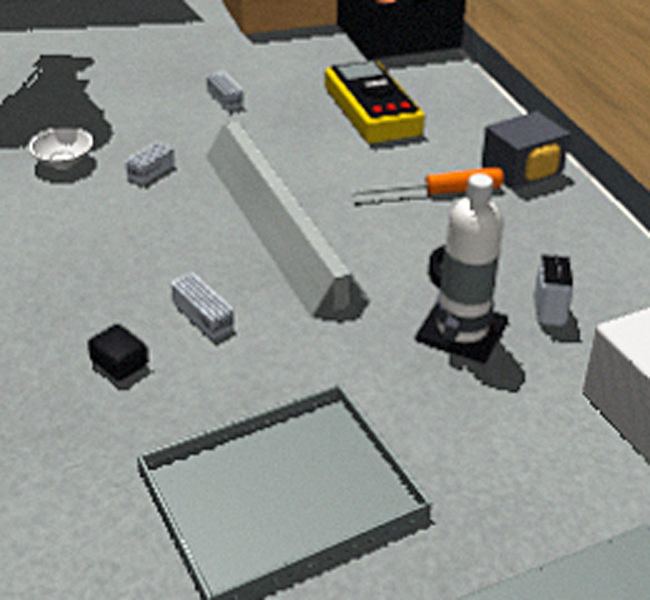

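Three bars show: crop (37,268), (175,398) and (445,405). The stand, can and tray are clear, but a fourth bar could be hidden behind the arm. I'll check the whole frame and segment the bars.

```bash
cat >> h.py <<'E'
def bar(p,uv,r=24,L=(.060,.068,.076),zb=0.0,thr=0,dbg=None,margin=1):
    """fit box: silhouette IoU of projected 26mm box against bright/edge-textured mask"""
    from scipy.optimize import minimize
    g=cv2.cvtColor(p["img"],cv2.COLOR_RGB2GRAY).astype(float)
    return g
E
python3 - <<'E'
from h import *
im=cv2.imread("pics/top0.png"); cv2.imwrite("pics/top0f.png",cv2.resize(im,(800,500)))
out=[]
for f,c in(("top0",(203,197)),("top0",(254,245)),("top0",(352,247)),("side0",(290,186)),("side0",(260,214)),("side0",(281,272))):
    a=cv2.imread(f"pics/{f}.png")[c[1]-20:c[1]+20,c[0]-20:c[0]+20]; out.append(cv2.resize(a,(260,260),interpolation=0))
cv2.imwrite("pics/bars.png",np.vstack([np.hstack(out[:3]),np.hstack(out[3:])]))
E
```

```text
(no output)
```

View pics/top0f.png

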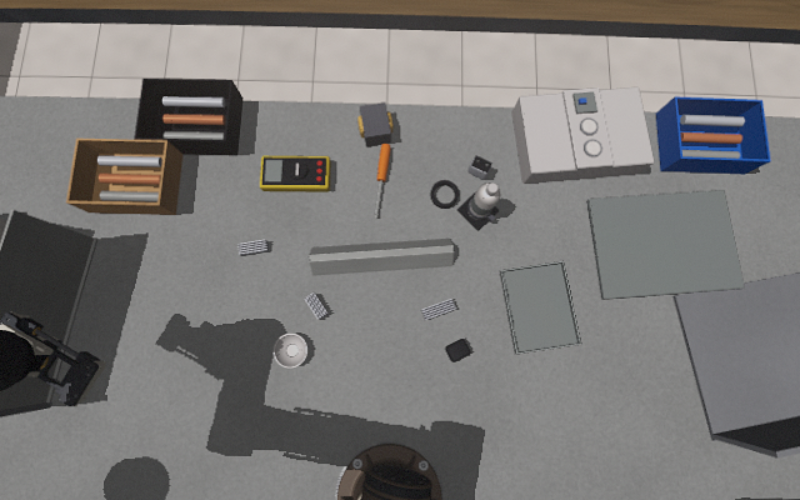

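View pics/bars.png

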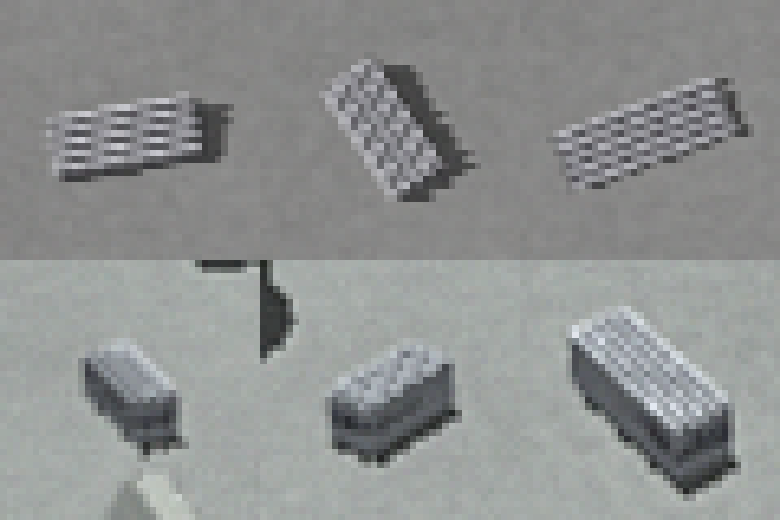

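Only three bars are on the bench; the networks' fourth "sink" hits are other objects. I'll measure the bar ends and the stand ridge next.

```bash
python3 - <<'E'
from h import *
t=ctrl.snapshot("top"); s=ctrl.snapshot("side")
def line(nm,p,a,b,z):
    A=at_z(p,a,z);B=at_z(p,b,z);d=B-A
    print(nm,"mid",np.round((A+B)/2,4),"len",round(np.linalg.norm(d),4),"dir",round(np.degrees(np.arctan2(d[1],d[0])),1))
f=lambda o,q:(o[0]+q[0]/6.5-.5,o[1]+q[1]/6.5-.5)
line("A top",t,f((183,177),(52,147)),f((183,177),(200,122)),.026)
line("B top",t,f((234,225),(88,77)),f((234,225),(162,186)),.026)
line("C top",t,f((332,227),(47,158)),f((332,227),(200,103)),.026)
# side crops rows origin y: c-20 ; tops
line("A side",s,f((270,166),(105,348-260)),f((270,166),(155,400-260)),.026)
line("B side",s,f((240,194),(345-260,395-260)),f((240,194),(435-260,358-260)),.026)
line("C side",s,f((261,252),(600-520,320-260)),f((261,252),(708-520,418-260)),.026)
# stand top strip: bright threshold columns
for nm,p,cols in(("top",t,range(252,360,12)),):
    g=cv2.cvtColor(p["img"],cv2.COLOR_RGB2GRAY).astype(float)
    pts=[]
    for c in cols:
        r0=int(206-(c-247)*.07); w=g[r0-7:r0+8,c]; pts.append((c,w))
        print(c,r0-7,w.astype(int))
E
```

```text
A top mid [0.5596 0.3439 0.026 ] len 0.0689 dir -78.6
B top mid [0.4221 0.1833 0.026 ] len 0.0601 dir -143.1
C top mid [ 0.4245 -0.1036  0.026 ] len 0.0738 dir -68.9
A side mid [0.5574 0.3466 0.026 ] len 0.0674 dir -80.2
B side mid [0.4214 0.1856 0.026 ] len 0.0525 dir 24.6
C side mid [ 0.4235 -0.1029  0.026 ] len 0.0755 dir -68.8
252 198 [100  98  97  97  92 120 154 157 159 161 161 118 109 108 109]
264 197 [102  94  93  98  96 107 156 157 157 159 160 130 107 106 108]
276 196 [106  93  95  96  95 103 155 157 157 157 158 144 108 101 107]
288 196 [ 96  93  96  94  91 160 158 157 156 158 164 108 103 106 103]
300 195 [ 96  96  95  98  95 144 155 155 154 156 166 119 106 107 107]
312 194 [ 97  97  99  99  96 120 151 153 153 152 155 116 110 108 111]
324 193 [101  99 101  99  96 100 150 151 153 151 152 128 111 109 110]
336 192 [111  99  95  98  95 105 158 154 152 153 151 143 111 110 110]
348 191 [118  99  98  97  98  90 152 150 151 152 150 156 112 108 110]
```

```bash
cat > stand.py <<'E'
from h import *
def edges(p,a,b,z,n=25,half=9):
    """a,b world ends of ridge guess; scan perpendicular +-22mm in world at height z, find bright strip edges"""
    g=cv2.cvtColor(p["img"],cv2.COLOR_RGB2GRAY).astype(np.float32)
    d=(b-a)/np.linalg.norm(b-a); nrm=np.array([-d[1],d[0],0]); out=[]
    ss=np.arange(-.02,.0201,.0005)
    for k in np.linspace(.06,.94,n):
        c=a+(b-a)*k
        uv=np.array([px(p,c+nrm*s) for s in ss],np.float32)
        v=cv2.remap(g,uv[:,0:1].copy(),uv[:,1:2].copy(),cv2.INTER_LINEAR).ravel()
        gr=np.gradient(v); i=gr.argmax(); j=gr.argmin()
        out.append(((ss[i]+ss[j])/2,abs(ss[i]-ss[j])) )
    return np.array(out),nrm
E
python3 - <<'E'
from stand import *
t=ctrl.snapshot("top"); s=ctrl.snapshot("side")
f=lambda q,o,k:(o[0]+q[0]/k-.5,o[1]+q[1]/k-.5)
a=at_z(t,f((158,293),(190,100),2.75),.045); b=at_z(t,f((475,271),(190,100),2.75),.045)
print("top ends",a,b,np.linalg.norm(a-b),(a+b)/2,np.degrees(np.arctan2(*(b-a)[1::-1])))
a2=at_z(s,f((232,128),(200,150),2.5),.045); b2=at_z(s,f((343,275),(200,150),2.5),.045); print("side",a2,b2,np.linalg.norm(a2-b2))
for n,p in(("top",t),("side",s)):
    e,nr=edges(p,a,b,.045); print(n,np.round(e[:,0]*1e3,1),np.median(e[:,1]))
    x=np.linspace(.06,.94,25); k=np.polyfit(x,e[:,0],1); A=a+nr*k[1]; B=b+nr*(k[0]+k[1]); print(n,"axis",A,B,"mid",(A+B)/2,"ang",np.degrees(np.arctan2(B[1]-A[1],B[0]-A[0])))
E
```

```text
top ends [0.53327897 0.20359938 0.045     ] [ 0.56665282 -0.13489175  0.045     ] 0.34013241103763714 [0.5499659  0.03435381 0.045     ] -84.3690679334049
side [0.52853234 0.1907745  0.045     ] [ 0.56383928 -0.13172375  0.045     ] 0.32442518910642537
top [ 0.  -0.5 -2.  -1.2 -0.5 -0.5 -0.7  0.  -1.  -1.7 -1.5 -1.5 -0.5 -0.5
 -0.2 -1.2 -1.7 -1.2 -1.  -2.  -1.  -1.  -1.7 -1.7 -1. ] 0.017000000000000015
top axis [0.53266464 0.20353881 0.045     ] [ 0.56517728 -0.13503723  0.045     ] mid [0.54892096 0.03425079 0.045     ] ang -84.51484286552265
side [-2.2 -2.  -2.5 -1.7 -3.2 -3.2 -2.7 -3.  -2.5 -2.5 -2.  -2.  -2.2 -2.2
 -2.2 -2.7 -3.2 -2.2 -2.  -2.7 -3.2 -3.2 -2.7 -2.7 -3. ] 0.017500000000000016
side axis [0.53098283 0.20337299 0.045     ] [ 0.56381386 -0.13517166  0.045     ] mid [0.54739835 0.03410066 0.045     ] ang -84.46095043435494
```

Stand axis: middle (0.548, 0.034), direction −84.5°; both cameras agree to about 1 mm, and the strip width matches. Next: pick bar A.

Request:
{"method": "apply_moves", "body": {
  "commands": [
    [[25.9,-26.0,-14.4],-0.92,0.3],
    [[25.9,-26.0,-14.4],-0.92,0.3],
    [[25.9,-26.0,-14.4],-0.92,0.3],
    [[25.9,-26.0,-14.4],-0.92,0.3],
    [[25.9,-26.0,-14.4],-0.92,0.3],
    [[25.9,-26.0,-14.4],-0.92,0.3],
    [[25.9,-26.0,-14.4],-0.92,0.3],
    [[25.9,-26.0,-14.4],-0.92,0.3],
    [[25.9,-26.0,-14.4],-0.92,0.3],
    [[25.9,-26.0,-14.4],-0.92,0.3],
    [[25.9,-26.0,-14.4],-0.92,0.3],
    [[25.9,-26.0,-14.4],-0.92,0.3],
    [[25.9,-26.0,-14.4],-0.92,0.3],
    [[25.9,-26.0,-14.4],-0.92,0.3]
  ]
}}

```text
clock: 2.87
tool_pos: [0.5583, 0.3459, 0.1002]
orientation: [-179.9, 0.0, -79.0]
force: [-0.3, 0.2, -0.1]
opening: 0.061
gripper_force: 0.0
```

```bash
python3 - <<'E'
from h import *
p=ctrl.snapshot("wrist"); save(p,"w1.png"); s=ctrl.snapshot("side")
for n,q in(("w",p),("s",s)):
  for r in ctrl.spot_point(q,"sink5_mid")[:3]: print(n,r["score"],at_z(q,r["at"],.013))
o=ctrl.get_obs(); print(o["clock"],o["tool_pos"],o["orientation"],o["force"])
for X in([.5585,.345,.026],): print(px(p,X))
E
```

```text
w 0.83 [0.55808699 0.34811117 0.013     ]
s 0.66 [0.55136719 0.35313102 0.013     ]
3.0667 [0.55811057 0.34585432 0.10011898] [-1.79960146e+02  3.09755672e-02 -7.89742568e+01] [-0.7752399  -0.3574934   0.98568817]
[314.20817233 212.53838143]
```

View pics/w1.png

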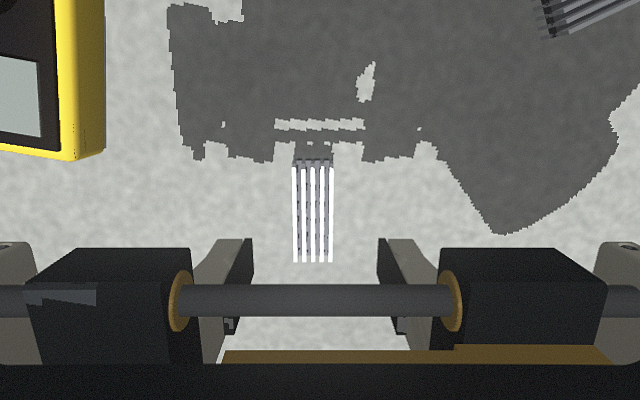

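The bar sits between the fingers (columns 293–333) and is parallel to them. Going down to grip.

Request:
{"method": "apply_moves", "body": {
  "commands": [
    [[0,0.1,-4],0,0.3],
    [[0,0.1,-7],0,0.3],
    [[0,0.1,-8],0,0.3],
    [[0,0.1,-8],0,0.3],
    [[0,0.1,-8],0,1],
    [[0,0.1,-8],0,1],
    [[0,0.1,-8],0,1],
    [[0,0.1,-8],0,1],
    [[0,0.1,-8],0,1],
    [[0,0.1,-8],0,1],
    [[0,0.1,-8],0,1],
    [[0,0.1,-8],0,1],
    [[0,0.1,-4],0,1],
    [[0,0.1,0],0,1],
    [[0,0.1,3],0,1],
    [[0,0.1,3],0,1]
  ]
}}

```text
clock: 4.4
tool_pos: [0.5615, 0.3482, 0.137]
orientation: [-179.5, 0.3, -79.0]
force: [0.8, 1.4, 0.8]
opening: 0.0255
gripper_force: 30.0
```

Request:
{"method": "apply_moves", "body": {
  "commands": [
    [[0,0,0],0,1],
    [[0,-4,0],-0.05,1],
    [[-1,-8,0],-0.09,1],
    [[-2,-12,0],-0.095,1],
    [[-2,-15,0],-0.095,1],
    [[-2,-18,0],-0.095,1],
    [[-2.05,-20,0],-0.095,1],
    [[-2.05,-21.2,-1],-0.095,1],
    [[-2.05,-21.2,-3],-0.095,1],
    [[-2.05,-21.2,-3],-0.095,1],
    [[-2.05,-21.2,-3],-0.095,1],
    [[-2.05,-21.2,-3],-0.095,1],
    [[-2.05,-21.2,-3],-0.095,1]
  ]
}}

```text
clock: 5.48
tool_pos: [0.5384, 0.1346, 0.0999]
orientation: [-180.0, 0.0, -84.4]
force: [-0.3, 0.6, -0.6]
opening: 0.026
gripper_force: 30.0
```

```bash
python3 - <<'E'
from h import *
p=ctrl.snapshot("wrist"); save(p,"w2.png")
o=ctrl.get_obs(); print(o["clock"],o["tool_pos"],o["orientation"],o["force"],o["opening"])
E
```

```text
5.5333 [0.53844568 0.13465494 0.10003248] [-1.79957392e+02  1.57019723e-02 -8.44458080e+01] [-0.35092545 -0.20607468 -1.59629536] 0.025829245149797404
```

View pics/w2.png

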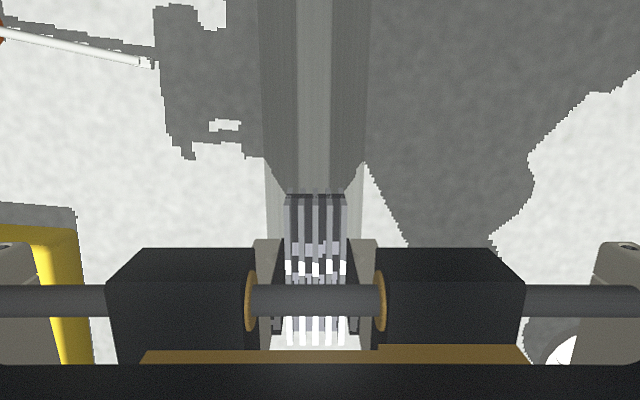

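Ridge strip is at columns 297–331 and the bar at 284–347, so they agree within about 1 mm. Lowering.

Request:
{"method": "apply_moves", "body": {
  "commands": [
    [[0,0,-1.5],0,1],
    [[0,0,-2.5],0,1],
    [[0,0,-3.0],0,1],
    [[0,0,-3.2],0,1],
    [[0,0,-3.4],0,1],
    [[0,0,-3.5],0,1],
    [[0,0,-3.55],0,1],
    [[0,0,-3.55],0,1]
  ]
}}

```text
clock: 6.2
tool_pos: [0.5382, 0.134, 0.0648]
orientation: [-180.0, 0.0, -84.5]
force: [-2.6, -0.8, 3.3]
opening: 0.0256
gripper_force: 30.0
```

Request:
{"method": "apply_moves", "body": {
  "commands": [
    [[0,0,0],0,0.6],
    [[0,0,0],0,0.43],
    [[0,0,0],0,0.43],
    [[0,0,0],0,0.43],
    [[0,0,2],0,0.43],
    [[0,0,5],0,0.43],
    [[0,0,7],0,0.43],
    [[-2,1,7],-0.12,0.43],
    [[-4,2,7],-0.25,0.43],
    [[-6,3,7],-0.37,0.43],
    [[-8,4,7],-0.5,0.43],
    [[-10,4.5,7],-0.62,0.43],
    [[-11.7,5,7],-0.75,0.43],
    [[-11.7,5,6],-0.87,0.43],
    [[-11.7,5,5],-1.0,0.43],
    [[-11.7,5,4],-1.02,0.43],
    [[-11.7,5,3.5],-1.02,0.43],
    [[-11.7,5,3.5],-1.02,0.43],
    [[-11.7,5,3.5],-1.02,0.43],
    [[-11.7,5,3.5],-1.02,0.43]
  ]
}}

```text
clock: 7.87
tool_pos: [0.4214, 0.184, 0.0995]
orientation: [-180.0, 0.0, -142.9]
force: [1.2, -0.0, 1.0]
opening: 0.0498
gripper_force: 0.0
```

```bash
python3 - <<'E'
from h import *
p=ctrl.snapshot("wrist"); save(p,"w3.png")
s=ctrl.snapshot("side"); save(s,"s3.png"); t=ctrl.snapshot("top"); save(t,"t3.png")
w=cv2.imread("pics/w3.png"); c=cv2.resize(cv2.imread("pics/s3.png")[150:390,200:460],(434,400)); 
cv2.imwrite("pics/c3.png",cv2.resize(np.hstack([w,c]),(800,298)))
o=ctrl.get_obs(); print(o["clock"],o["tool_pos"],o["orientation"],o["force"],o["opening"])
for r in ctrl.spot_point(p,"sink2_mid")[:3]: print(r["score"],r["at"],at_z(p,r["at"],.013))
E
```

```text
8.0167 [0.42134482 0.18402615 0.09950865] [ 1.79995056e+02  4.73007079e-02 -1.42924087e+02] [ 0.65681609 -0.49351683 -0.09958551] 0.050039881047373266
0.96 [313.5, 211.5] [0.42283713 0.18517992 0.013     ]
```

View pics/c3.png

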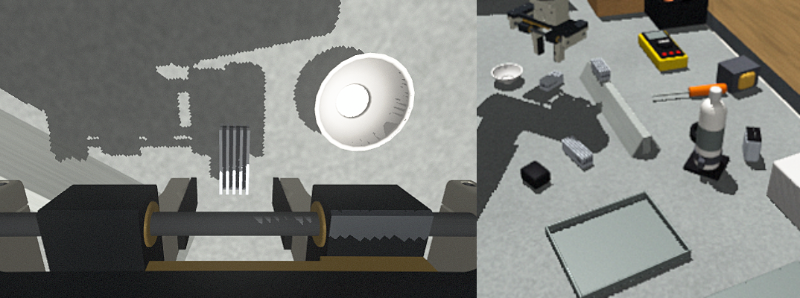

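Bar A is resting on the stand, and bar B lies parallel between the fingers (columns 220–248 in this view). Gripping it.

Request:
{"method": "apply_moves", "body": {
  "commands": [
    [[0.1,0.1,-4],0,0.43],
    [[0.1,0.1,-7],0,0.43],
    [[0.1,0.1,-7.95],0,0.43],
    [[0.1,0.1,-7.95],0,0.43],
    [[0.1,0.1,-7.95],0,0.43],
    [[0.1,0.1,-7.95],0,1],
    [[0.1,0.1,-7.95],0,1],
    [[0.1,0.1,-7.95],0,1],
    [[0.1,0.1,-7.95],0,1],
    [[0.1,0.1,-7.95],0,1],
    [[0.1,0.1,-7.95],0,1],
    [[0.1,0.1,-7.95],0,1],
    [[0.1,0.1,-4],0,1],
    [[0.1,0.1,0],0,1],
    [[0.1,0.1,3],0,1],
    [[0.1,0.1,3],0,1],
    [[0.1,0.1,3],0,1]
  ]
}}

```text
clock: 9.48
tool_pos: [0.4227, 0.1857, 0.1308]
orientation: [179.9, 0.2, -142.9]
force: [0.1, -0.2, -1.0]
opening: 0.0262
gripper_force: 30.0
```

Request:
{"method": "apply_moves", "body": {
  "commands": [
    [[1,-3,0],0.12,1],
    [[2,-6,0],0.24,1],
    [[3,-9,0],0.36,1],
    [[5,-12,0],0.48,1],
    [[7,-14,0],0.6,1],
    [[9,-15.1,0],0.72,1],
    [[11,-15.1,0],0.84,1],
    [[12.55,-15.1,0],0.96,1],
    [[12.55,-15.1,0],1.02,1],
    [[12.55,-15.1,-2],1.02,1],
    [[12.55,-15.1,-3],1.02,1],
    [[12.55,-15.1,-3],1.02,1],
    [[12.55,-15.1,-3],1.02,1],
    [[12.55,-15.1,-3],1.02,1],
    [[12.55,-15.1,-3],1.02,1]
  ]
}}

```text
clock: 10.73
tool_pos: [0.5478, 0.0341, 0.0996]
orientation: [-180.0, 0.0, -84.5]
force: [-0.3, 0.3, -1.1]
opening: 0.0259
gripper_force: 30.0
```

```bash
python3 - <<'E'
from h import *
p=ctrl.snapshot("wrist"); save(p,"w4.png")
o=ctrl.get_obs(); print(o["clock"],o["tool_pos"],o["orientation"],o["force"],o["opening"])
g=cv2.cvtColor(p["img"],cv2.COLOR_RGB2GRAY)
for r in (100,140,200,205): print(r,g[r,260:372:2].tolist())
print(px(p,[.548+.0958*.06,.034-.06,.045]))
E
```

```text
10.7833 [0.54788164 0.03413641 0.09977296] [-1.79936133e+02  1.38128690e-02 -8.44861388e+01] [-0.19381286  0.7037361  -0.52472499] 0.02562808429872048
100 [115, 104, 100, 102, 104, 102, 105, 103, 105, 107, 107, 105, 103, 106, 104, 107, 100, 103, 104, 132, 135, 133, 133, 129, 131, 132, 134, 133, 136, 136, 133, 132, 125, 129, 129, 114, 107, 105, 104, 106, 103, 96, 105, 102, 104, 100, 107, 106, 104, 106, 104, 105, 105, 100, 113, 106]
140 [117, 114, 110, 103, 108, 107, 112, 106, 101, 108, 103, 107, 112, 105, 106, 108, 109, 101, 101, 127, 128, 131, 130, 133, 133, 130, 134, 130, 136, 136, 133, 129, 130, 127, 126, 107, 105, 100, 107, 104, 103, 100, 104, 100, 106, 106, 104, 110, 104, 109, 102, 106, 102, 118, 115, 112]
200 [223, 223, 233, 170, 169, 164, 168, 166, 165, 169, 178, 167, 171, 180, 136, 124, 123, 103, 109, 119, 129, 119, 121, 129, 131, 127, 134, 113, 111, 131, 132, 128, 130, 112, 117, 111, 102, 107, 101, 119, 114, 120, 101, 107, 103, 105, 108, 102, 106, 104, 106, 103, 110, 113, 116, 119]
205 [225, 224, 233, 167, 164, 163, 172, 165, 168, 166, 168, 172, 170, 159, 118, 122, 94, 95, 100, 107, 108, 120, 115, 113, 113, 114, 111, 109, 103, 112, 114, 114, 116, 104, 123, 100, 86, 85, 93, 97, 119, 111, 106, 101, 105, 103, 106, 107, 103, 102, 102, 107, 107, 116, 106, 108]
[313.62152458 122.76343096]
```

Request:
{"method": "apply_moves", "body": {
  "commands": [
    [[0,0,-1.5],0,1],
    [[0,0,-2.5],0,1],
    [[0,0,-3.0],0,1],
    [[0,0,-3.2],0,1],
    [[0,0,-3.4],0,1],
    [[0,0,-3.5],0,1],
    [[0,0,-3.5],0,1],
    [[0,0,-3.5],0,1]
  ]
}}

```text
clock: 11.45
tool_pos: [0.5476, 0.0339, 0.0648]
orientation: [-180.0, -0.0, -84.5]
force: [-2.7, 0.2, 5.4]
opening: 0.0258
gripper_force: 30.0
```

Request:
{"method": "apply_moves", "body": {
  "commands": [
    [[0,0,0],0,0.6],
    [[0,0,0],0,0.43],
    [[0,0,0],0,0.43],
    [[0,0,0],0,0.43],
    [[0,0,2],0,0.43],
    [[0,0,5],0,0.43],
    [[0,0,7],0,0.43],
    [[-2,-2,7],0.1,0.43],
    [[-4,-5,7],0.2,0.43],
    [[-7,-8,7],0.272,0.43],
    [[-10,-11,7],0.272,0.43],
    [[-12.4,-13.7,6],0.272,0.43],
    [[-12.4,-13.7,4],0.272,0.43],
    [[-12.4,-13.7,3.5],0.272,0.43],
    [[-12.4,-13.7,3.5],0.272,0.43],
    [[-12.4,-13.7,3.5],0.272,0.43],
    [[-12.4,-13.7,3.5],0.272,0.43]
  ]
}}

```text
clock: 12.87
tool_pos: [0.4249, -0.1025, 0.0997]
orientation: [-180.0, -0.0, -68.8]
force: [0.3, 0.3, -0.5]
opening: 0.0504
gripper_force: 0.0
```

```bash
python3 - <<'E'
from h import *
p=ctrl.snapshot("wrist"); save(p,"w5.png")
s=ctrl.snapshot("side"); save(s,"s5.png")
w=cv2.imread("pics/w5.png"); c=cv2.resize(cv2.imread("pics/s5.png")[150:390,200:460],(434,400)); 
cv2.imwrite("pics/c5.png",cv2.resize(np.hstack([w,c]),(800,298)))
o=ctrl.get_obs(); print(o["clock"],o["tool_pos"],o["orientation"],o["opening"])
for r in ctrl.spot_point(p,"sink1_mid")[:3]: print(r["score"],r["at"],at_z(p,r["at"],.013))
E
```

```text
12.9667 [ 0.42462924 -0.10249542  0.0995905 ] [-1.79949824e+02 -1.60406083e-02 -6.88479477e+01] 0.05005592786859081
```

View pics/c5.png

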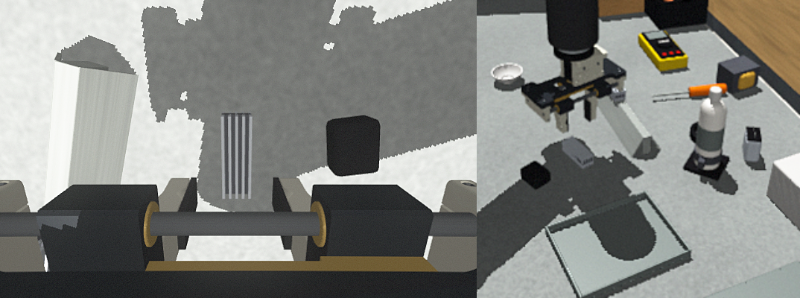

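Bar C is parallel between the fingers (columns 221–252 in this view), and the stand and plug are clear. Gripping.

Request:
{"method": "apply_moves", "body": {
  "commands": [
    [[0,0,-4],0,0.43],
    [[0,0,-7],0,0.43],
    [[0,0,-7.95],0,0.43],
    [[0,0,-7.95],0,0.43],
    [[0,0,-7.95],0,0.43],
    [[0,0,-7.95],0,1],
    [[0,0,-7.95],0,1],
    [[0,0,-7.95],0,1],
    [[0,0,-7.95],0,1],
    [[0,0,-7.95],0,1],
    [[0,0,-7.95],0,1],
    [[0,0,-7.95],0,1],
    [[0,0,-4],0,1],
    [[0,0,0],0,1],
    [[0,0,3],0,1],
    [[0,0,3],0,1],
    [[0,0,3],0,1]
  ]
}}

```text
clock: 14.43
tool_pos: [0.4246, -0.1029, 0.1307]
orientation: [-179.7, -0.0, -68.9]
force: [0.7, 0.1, -1.7]
opening: 0.0258
gripper_force: 30.0
```

Request:
{"method": "apply_moves", "body": {
  "commands": [
    [[3,1,0],-0.1,1],
    [[6,2,0],-0.2,1],
    [[9,3,0],-0.272,1],
    [[12,3.8,0],-0.272,1],
    [[13.4,3.8,0],-0.272,1],
    [[13.4,3.8,-2],-0.272,1],
    [[13.4,3.8,-3],-0.272,1],
    [[13.4,3.8,-3],-0.272,1],
    [[13.4,3.8,-3],-0.272,1],
    [[13.4,3.8,-3],-0.272,1],
    [[13.4,3.8,-3],-0.272,1]
  ]
}}

```text
clock: 15.35
tool_pos: [0.5576, -0.0652, 0.0998]
orientation: [-179.9, -0.0, -84.5]
force: [0.1, 0.0, -0.5]
opening: 0.0257
gripper_force: 30.0
```

```bash
python3 - <<'E'
from h import *
p=ctrl.snapshot("wrist"); save(p,"w6.png")
o=ctrl.get_obs(); print(o["clock"],o["tool_pos"],o["orientation"],o["force"],o["opening"])
g=cv2.cvtColor(p["img"],cv2.COLOR_RGB2GRAY)
for r in (140,160,175,190): print(r,g[r,280:352:2].tolist())
print(px(p,[.5578+.0958*.05,-.065-.05,.045]))
E
```

```text
15.4 [ 0.55774196 -0.06514096  0.0999485 ] [-1.79921676e+02  3.49777331e-03 -8.44941417e+01] [ 0.08848844 -0.07394426 -0.64241118] 0.02550095447703145
140 [109, 107, 111, 107, 107, 106, 104, 105, 106, 118, 132, 135, 136, 132, 133, 131, 131, 135, 131, 131, 131, 134, 130, 131, 130, 111, 106, 104, 100, 108, 110, 105, 110, 100, 99, 104]
160 [111, 109, 107, 107, 110, 110, 107, 106, 106, 120, 131, 136, 134, 135, 130, 133, 135, 132, 135, 135, 128, 135, 133, 129, 129, 106, 107, 112, 103, 111, 113, 105, 108, 105, 104, 105]
175 [108, 110, 111, 111, 112, 111, 103, 107, 107, 113, 131, 133, 137, 132, 131, 134, 133, 137, 135, 132, 132, 134, 130, 132, 126, 110, 107, 106, 108, 107, 107, 108, 106, 104, 107, 112]
190 [113, 111, 123, 119, 124, 97, 79, 75, 81, 109, 117, 118, 89, 79, 77, 75, 96, 115, 117, 91, 76, 73, 74, 106, 118, 118, 91, 73, 79, 70, 105, 119, 117, 111, 110, 108]
[313.5783097  141.63562954]
```

Strip centre is at column 313.5, as predicted. Lowering and releasing.

Request:
{"method": "apply_moves", "body": {
  "commands": [
    [[0,0,-1.5],0,1],
    [[0,0,-2.5],0,1],
    [[0,0,-3.0],0,1],
    [[0,0,-3.2],0,1],
    [[0,0,-3.4],0,1],
    [[0,0,-3.5],0,1],
    [[0,0,-3.5],0,1],
    [[0,0,-3.5],0,1],
    [[0,0,-3.5],0,0.6],
    [[0,0,-3.5],0,0.43],
    [[0,0,-3.5],0,0.43],
    [[0,0,-3.5],0,0.43],
    [[0,0,-2],0,0.43],
    [[0,0,2],0,0.43],
    [[0,0,6],0,0.43],
    [[0,0,10],0,0.43],
    [[0,0,14],0,1],
    [[0,0,16],0,1],
    [[0,0,16],0,1],
    [[0,0,16],0,1]
  ]
}}

```text
clock: 17.07
tool_pos: [0.5581, -0.065, 0.2606]
orientation: [-179.8, 0.0, -84.5]
force: [-0.6, 0.3, -1.1]
opening: 0.029
gripper_force: 0.0
```

```bash
python3 - <<'E'
from h import *
o=ctrl.get_obs(); print(o["clock"],o["tool_pos"],o["orientation"],o["force"],o["opening"])
t=ctrl.snapshot("top"); s=ctrl.snapshot("side"); w=ctrl.snapshot("wrist"); save(w,"w7.png"); save(s,"s7.png"); save(t,"t7.png")
R={}
for n,p in(("t",t),("s",s),("w",w)):
    for r in ctrl.spot_point(p,"nozzle_top")[:2]: R[n]=R.get(n,r["at"]); print(n,r["score"],r["at"],at_z(p,r["at"],.184))
a=[ray(t,R["t"]),ray(s,R["s"])]
A=np.array([[*a[0][1]],[*(-a[1][1])]]).T; k=np.linalg.lstsq(A,a[1][0]-a[0][0],rcond=None)[0]
P=[a[i][0]+a[i][1]*k[i] for i in(0,1)]; print(P)
c=lambda q,x,y,h=40:cv2.resize(q["img"][y-h:y+h,x-h:x+h,::-1],(390,390),interpolation=0)
cv2.imwrite("pics/c7.png",np.hstack([c(t,360,190,60),c(s,340,230,80)]))
E
```

```text
17.0667 [ 0.55812715 -0.06497892  0.26059488] [-1.79808247e+02  3.20297494e-02 -8.45023651e+01] [-0.57423173  0.29230517 -1.10038023] 0.02898758038677458
t 0.58 [394.3, 153.8] [ 0.66102619 -0.20183835  0.184     ]
s 0.39 [393.3, 224.0] [ 0.66916854 -0.20958637  0.184     ]
s 0.27 [325.7, 244.0] [ 0.49438842 -0.24067255  0.184     ]
[array([ 0.66298955, -0.20314451,  0.17787006]), array([ 0.67144489, -0.20566652,  0.18111562])]
```

View pics/c7.png

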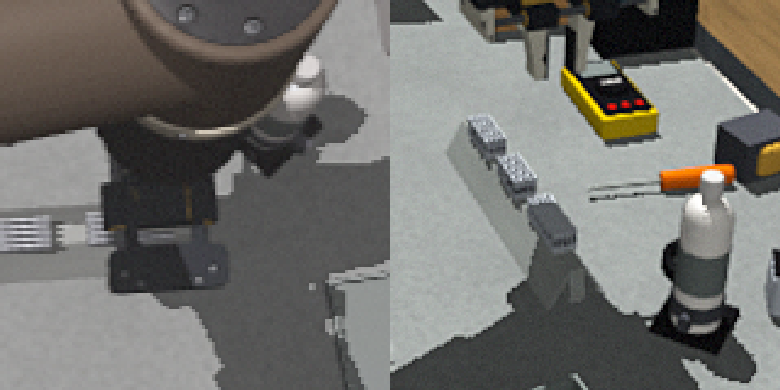

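All three lie on the stand. The nozzle at (0.669, −0.203) is 247 mm along and 98 mm behind the stand's middle, which matches the spec. Moving over it with the fingers shut.

Request:
{"method": "apply_moves", "body": {
  "commands": [
    [[2,-3,0],0,1],
    [[5,-6,0],0,1],
    [[8,-9,0],0,1],
    [[10,-12,0],0,1],
    [[11.1,-13.8,0],0,1],
    [[11.1,-13.8,-2],0,1],
    [[11.1,-13.8,-4],0,1],
    [[11.1,-13.8,-4.5],0,1],
    [[11.1,-13.8,-4.5],0,1],
    [[11.1,-13.8,-4.5],0,1],
    [[11.1,-13.8,-4.5],0,1]
  ]
}}

```text
clock: 18.28
tool_pos: [0.6692, -0.203, 0.2155]
orientation: [-179.9, -0.0, -84.5]
force: [0.9, 1.0, 0.7]
opening: 0.0005
gripper_force: 0.0
```

```bash
python3 - <<'E'
from h import *
o=ctrl.get_obs(); print(o["clock"],o["tool_pos"],o["orientation"],o["force"],o["opening"])
s=ctrl.snapshot("side"); w=ctrl.snapshot("wrist"); save(s,"s8.png"); save(w,"w8.png")
cv2.imwrite("pics/c8.png",np.hstack([cv2.resize(w["img"][:,:,::-1],(480,300)),cv2.resize(s["img"][182:262,353:433,::-1],(300,300),interpolation=0)]))
E
```

```text
18.2833 [ 0.66919716 -0.2030131   0.21549961] [-1.79906084e+02 -4.39258009e-02 -8.44582586e+01] [0.85870024 1.01056475 0.70258204] 0.00047307198654776854
```

View pics/c8.png

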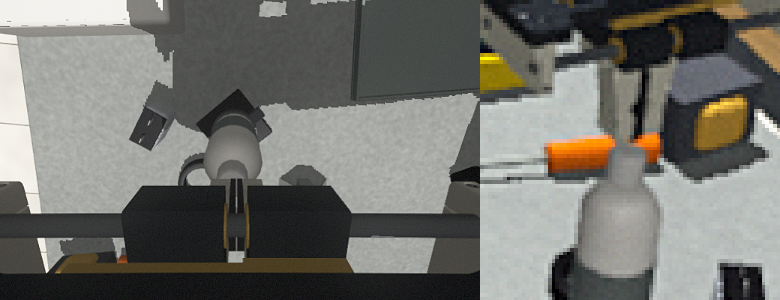

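The shut fingers are directly above the cap. Pressing in small steps while watching the force.

Request:
{"method": "apply_moves", "body": {
  "commands": [
    [[0,0,-0.8],0,1],
    [[0,0,-1.2],0,1],
    [[0,0,-1.4],0,1],
    [[0,0,-1.5],0,1],
    [[0,0,-1.6],0,1],
    [[0,0,-1.7],0,1],
    [[0,0,-1.7],0,1]
  ]
}}

```text
clock: 18.97
tool_pos: [0.6685, -0.2029, 0.1974]
orientation: [-180.0, 0.0, -84.5]
force: [-2.3, 3.1, 4.5]
opening: 0.0003
gripper_force: 2.7
```

Request:
{"method": "apply_moves", "body": {
  "commands": [
    [[0,0,-0.1],0,1],
    [[0,0,-0.2],0,1],
    [[0,0,-0.3],0,1],
    [[0,0,-0.35],0,1],
    [[0,0,-0.35],0,1]
  ]
}}

```text
clock: 19.38
tool_pos: [0.6686, -0.2029, 0.1953]
orientation: [-179.9, -0.0, -84.5]
force: [-4.3, 3.8, 11.9]
opening: 0.0007
gripper_force: 5.6
```

Request:
{"method": "apply_moves", "body": {
  "commands": [
    [[0,0,-0.1],0,1],
    [[0,0,-0.15],0,1],
    [[0,0,-0.15],0,1],
    [[0,0,-0.15],0,1]
  ]
}}

```text
clock: 19.72
tool_pos: [0.6686, -0.2029, 0.1952]
orientation: [-179.9, -0.0, -84.5]
force: [-7.7, 6.2, 18.2]
opening: 0.0002
gripper_force: 8.9
```

The cap bottomed: no further travel while the force rose past 18 N. Releasing and going back over bar C.

Request:
{"method": "apply_moves", "body": {
  "commands": [
    [[0,0,0.5],0,1],
    [[0,0,2],0,1],
    [[0,0,5],0,1],
    [[0,0,7],0,1],
    [[-2,3,7],0,0.43],
    [[-5,6,7],0,0.43],
    [[-8,9,7],0,0.43],
    [[-10,12,7],0,0.43],
    [[-11.1,13.8,6],0,0.43],
    [[-11.1,13.8,2],0,0.43],
    [[-11.1,13.8,-2],0,0.43],
    [[-11.1,13.8,-5.75],0,0.43],
    [[-11.1,13.8,-5.75],0,0.43],
    [[-11.1,13.8,-5.75],0,0.43],
    [[-11.1,13.8,-5.75],0,0.43],
    [[-11.1,13.8,-5.75],0,0.43]
  ]
}}

```text
clock: 21.05
tool_pos: [0.5594, -0.0652, 0.1371]
orientation: [-179.8, -0.0, -84.5]
force: [0.1, -0.1, 0.0]
opening: 0.0501
gripper_force: 0.0
```

```bash
python3 - <<'E'
from h import *
o=ctrl.get_obs(); print(o["clock"],o["tool_pos"],o["orientation"],o["force"],o["opening"])
s=ctrl.snapshot("side"); w=ctrl.snapshot("wrist"); t=ctrl.snapshot("top"); save(s,"s9.png"); save(w,"w9.png"); save(t,"t9.png")
for n,p in(("t",t),("s",s)):
    for r in ctrl.spot_point(p,"tray_in")[:2]: print(n,r["score"],r["at"],at_z(p,r["at"],.004))
    for r in ctrl.spot_point(p,"nozzle_top")[:1]: print(n,r["score"],r["at"])
a=cv2.resize(s["img"][150:390,220:460,::-1],(400,400),interpolation=2); b=cv2.resize(t["img"][190:310,370:490,::-1],(400,400),interpolation=2)
cv2.imwrite("pics/c9.png",np.vstack([np.hstack([a,b]),cv2.resize(w["img"][200:280,:,::-1],(800,100))]))
E
```

```text
21.05 [ 0.55936643 -0.06515197  0.13710563] [-1.79780491e+02 -1.01885945e-02 -8.44900803e+01] [ 0.06715755 -0.07873446  0.03326023] 0.05008273274201422
t 0.78 [429.5, 246.4] [ 0.4326588  -0.34272726  0.004     ]
t 0.51 [395.8, 153.3]
s 0.62 [314.5, 347.8] [ 0.43796966 -0.35158704  0.004     ]
s 0.65 [389.6, 222.5]
```

View pics/c9.png

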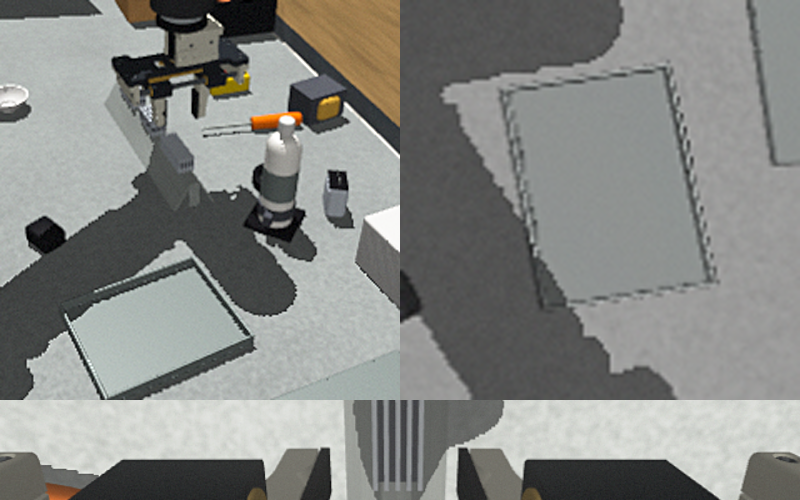

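Bar C sits straight between the fingers. The tray is unmoved, with its rim corners in the right panel at (502,91), (668,66), (716,282) and (543,305).

```bash
python3 - <<'E'
from h import *
t=ctrl.snapshot("top")
C=np.array([at_z(t,(370+x/3.333-.5,190+y/3.333-.5),.018) for x,y in((102,91),(268,66),(316,282),(143,305))])
print(C.round(4),np.linalg.norm(C-np.roll(C,-1,0),axis=1)); m=C.mean(0); print(m)
e=(C[0]-C[3]+C[1]-C[2])[:2]; print(e,np.degrees(np.arctan2(e[1],e[0])))
d=e/np.linalg.norm(e); n=np.array([-d[1],d[0]])
for a,b in((.045,.03),(.045,-.03),(-.045,.03),(-.045,-.03)): print(a,b,m[:2]+a*d+b*n)
E
```

```text
[[ 0.5178 -0.2523  0.018 ]
 [ 0.5448 -0.4035  0.018 ]
 [ 0.3533 -0.439   0.018 ]
 [ 0.3298 -0.2858  0.018 ]] [0.15360375 0.19476271 0.15500719 0.19096795]
[ 0.4364073  -0.34517271  0.018     ]
[0.37950424 0.06901351] 10.306708007908956
0.045 0.03 [ 0.47531366 -0.30760551]
0.045 -0.03 [ 0.48604871 -0.36663735]
-0.045 0.03 [ 0.38676589 -0.32370807]
-0.045 -0.03 [ 0.39750094 -0.38273992]
```

Request:
{"method": "apply_moves", "body": {
  "commands": [
    [[0,0,-4],0,0.43],
    [[0,0,-6],0,0.43],
    [[0,0,-7],0,0.43],
    [[0,0,-7],0,0.43],
    [[0,0,-7],0,0.43],
    [[0,0,-7],0,1],
    [[0,0,-7],0,1],
    [[0,0,-7],0,1],
    [[0,0,-7],0,1],
    [[0,0,-7],0,1],
    [[0,0,-7],0,1],
    [[0,0,-7],0,1],
    [[0,0,-5],0,1],
    [[0,0,-1],0,1],
    [[0,0,3],0,1],
    [[0,0,3],0,1],
    [[0,0,3],0,1]
  ]
}}

```text
clock: 22.87
tool_pos: [0.559, -0.0649, 0.1673]
orientation: [-179.7, 0.0, -84.5]
force: [0.2, -0.2, -1.6]
opening: 0.0255
gripper_force: 30.0
```

Request:
{"method": "apply_moves", "body": {
  "commands": [
    [[-1.5,-2,0],-0.12,1],
    [[-3,-4,0],-0.24,1],
    [[-4,-6,0],-0.36,1],
    [[-5,-8,0],-0.48,1],
    [[-6,-10,0],-0.6,1],
    [[-7,-12,0],-0.72,1],
    [[-8,-14,0],-0.84,1],
    [[-8.25,-16,0],-0.96,1],
    [[-8.25,-18,0],-1.08,1],
    [[-8.25,-20,0],-1.2,1],
    [[-8.25,-22,0],-1.32,1],
    [[-8.25,-24,0],-1.44,1],
    [[-8.25,-24.5,0],-1.496,1],
    [[-8.25,-24.5,-4],-1.496,1],
    [[-8.25,-24.5,-8],-1.496,1],
    [[-8.25,-24.5,-9],-1.496,1],
    [[-8.25,-24.5,-9],-1.496,1],
    [[-8.25,-24.5,-9],-1.496,1],
    [[-8.25,-24.5,-9],-1.496,1]
  ]
}}

```text
clock: 24.45
tool_pos: [0.4763, -0.3105, 0.0762]
orientation: [-179.9, 0.1, -170.2]
force: [0.2, -0.3, 0.1]
opening: 0.0256
gripper_force: 30.0
```

```bash
python3 - <<'E'
from h import *
o=ctrl.get_obs(); print(o["clock"],o["tool_pos"],o["orientation"],o["force"],o["opening"])
w=ctrl.snapshot("wrist"); s=ctrl.snapshot("side"); 
for r in ctrl.spot_point(s,"tray_in")[:1]: print(r["score"],at_z(s,r["at"],.004))
cv2.imwrite("pics/c10.png",np.hstack([cv2.resize(w["img"][:,:,::-1],(480,300)),cv2.resize(s["img"][170:390,220:440,::-1],(300,300))]))
E
```

```text
24.45 [ 0.47633138 -0.31048173  0.07624436] [-1.79923553e+02  9.39584460e-02 -1.70161373e+02] [ 0.18440667 -0.30873244  0.06156296] 0.025641459927914723
0.71 [ 0.43627931 -0.35136249  0.004     ]
```

View pics/c10.png

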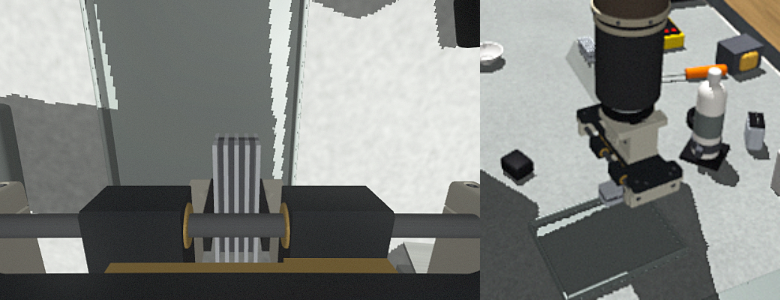

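```bash
python3 - <<'E'
from h import *
w=ctrl.snapshot("wrist")
m=np.array([.436,-.345]); th=np.radians(9.8); d=np.array([np.cos(th),np.sin(th)]); n=np.array([-d[1],d[0]])
for a in(-.02,-.05,-.08):
  for b in(-.0775,-.0735,.0735,.0775): print(a,b,(px(w,[*(m+a*d+b*n),.018])*.75).round())
E
```

```text
-0.02 -0.0775 [92. 86.]
-0.02 -0.0735 [98. 86.]
-0.02 0.0735 [298.  86.]
-0.02 0.0775 [303.  86.]
-0.05 -0.0775 [85. 42.]
-0.05 -0.0735 [91. 42.]
-0.05 0.0735 [301.  42.]
-0.05 0.0775 [307.  42.]
-0.08 -0.0775 [77. -7.]
-0.08 -0.0735 [83. -7.]
-0.08 0.0735 [304.  -6.]
-0.08 0.0775 [310.  -6.]
```

The right tray wall lies where predicted (column about 303 at row 86). Lowering and releasing with a small opening.

Request:
{"method": "apply_moves", "body": {
  "commands": [
    [[0,0,-2],0,1],
    [[0,0,-3.5],0,1],
    [[0,0,-4.5],0,1],
    [[0,0,-4.8],0,1],
    [[0,0,-5.0],0,1],
    [[0,0,-5.1],0,1],
    [[0,0,-5.1],0,1]
  ]
}}

```text
clock: 25.23
tool_pos: [0.4755, -0.3103, 0.0245]
orientation: [-180.0, 0.0, -170.2]
force: [-1.1, 0.3, -1.1]
opening: 0.0256
gripper_force: 30.0
```

Request:
{"method": "apply_moves", "body": {
  "commands": [
    [[0,0,-0.1],0,1],
    [[0,0,-0.1],0,1],
    [[0,0,-0.1],0,0.59],
    [[0,0,-0.1],0,0.59],
    [[0,0,-0.1],0,0.59],
    [[0,0,-0.1],0,0.59],
    [[0,0,2],0,0.59],
    [[0,0,6],0,0.59],
    [[0,0,10],0,0.59],
    [[0,0,14],0,0.59],
    [[0,0,14.1],0,0.59],
    [[0,0,14.1],0,0.59]
  ]
}}

```text
clock: 26.23
tool_pos: [0.4767, -0.3106, 0.1677]
orientation: [-179.8, 0.3, -170.2]
force: [-0.6, -0.5, -1.5]
opening: 0.0358
gripper_force: 0.0
```

Request:
{"method": "apply_moves", "body": {
  "commands": [
    [[0,3,0],0.12,0.43],
    [[0,6,0],0.24,0.43],
    [[0,9,0],0.36,0.43],
    [[0,12,0],0.48,0.43],
    [[1,15,0],0.6,0.43],
    [[2,18,0],0.72,0.43],
    [[3,21,0],0.84,0.43],
    [[4,24,0],0.96,0.43],
    [[5,27,0],1.08,0.43],
    [[6,30,0],1.2,0.43],
    [[7,33,0],1.32,0.43],
    [[7.25,34.4,0],1.44,0.43],
    [[7.25,34.4,0],1.496,0.43],
    [[7.25,34.4,-3],1.496,0.43],
    [[7.25,34.4,-3],1.496,0.43],
    [[7.25,34.4,-3],1.496,0.43],
    [[7.25,34.4,-3],1.496,0.43]
  ]
}}

```text
clock: 27.65
tool_pos: [0.5474, 0.0335, 0.1345]
orientation: [179.9, -0.0, -84.5]
force: [-0.1, 0.9, 0.8]
opening: 0.05
gripper_force: 0.0
```

```bash
python3 - <<'E'
from h import *
o=ctrl.get_obs(); print(o["clock"],o["tool_pos"],o["orientation"],o["force"],o["opening"])
s=ctrl.snapshot("side"); w=ctrl.snapshot("wrist"); t=ctrl.snapshot("top"); save(t,"t11.png")
for n,p in(("t",t),("s",s)):
    for r in ctrl.spot_point(p,"tray_in")[:2]: print(n,r["score"],r["at"],at_z(p,r["at"],.004))
a=cv2.resize(s["img"][150:390,220:460,::-1],(400,400),interpolation=2); b=cv2.resize(t["img"][190:310,370:490,::-1],(400,400),interpolation=2)
cv2.imwrite("pics/c11.png",np.vstack([np.hstack([a,b]),cv2.resize(w["img"][130:290,:,::-1],(800,200))]))
E
```

```text
27.65 [0.54742104 0.03352619 0.13454762] [ 1.79927778e+02 -4.47635377e-02 -8.45194298e+01] [-0.10718244  0.91873445  0.79414115] 0.05004859585927081
s 0.89 [314.5, 345.6] [ 0.4396562  -0.34604274  0.004     ]
```

View pics/c11.png

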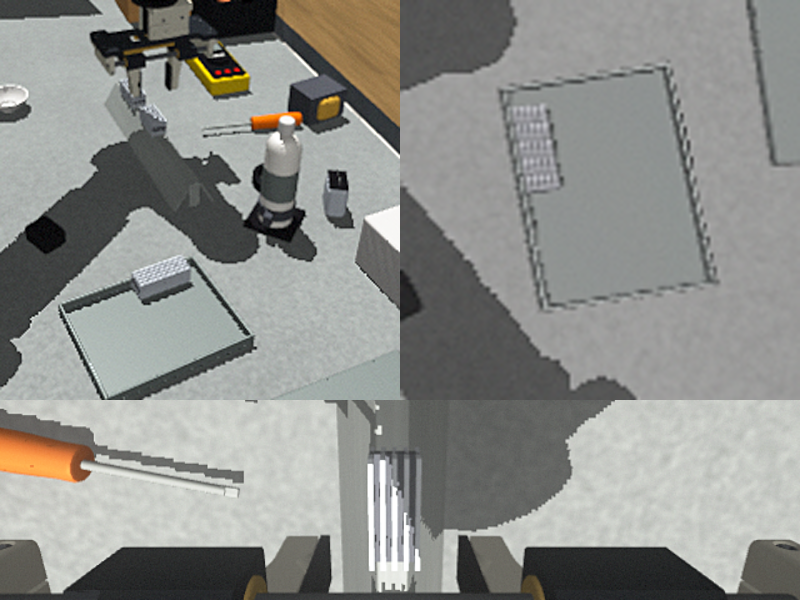

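Bar C is flat in the tray near its +y wall, and bars A and B are still on the stand, with B between the fingers. I'll measure C's place numerically.

```bash
python3 - <<'E'
from h import *
t=ctrl.snapshot("top"); s=ctrl.snapshot("side")
g=lambda x,y,z:at_z(t,(370+x/3.333-.5,190+y/3.333-.5),z)
# C top-face corners in panel (x minus 400)
for c in((110,107),(150,104),(162,188),(130,191)): print("C",g(*c,.030).round(4))
for n,p in(("t",t),("s",s)):
  for k in "135":
    for r in ctrl.spot_point(p,f"sink{k}_mid")[:3]: print(n,k,round(r["score"],2),at_z(p,r["at"],.017).round(4),at_z(p,r["at"],.058).round(4))
# tray rim from side panel corners (scale 400/240)
for c in((60,306),(190,259),(254,340)): print("side rim",at_z(s,(220+c[0]/1.6667-.5,150+c[1]/1.6667-.5),.018).round(4))
im=t["img"]; 
for row in (215,225,240,260): print(row,cv2.cvtColor(im,cv2.COLOR_RGB2GRAY)[row,398:470].tolist())
E
```

```text
C [ 0.5019 -0.2565  0.03  ]
C [ 0.5055 -0.2923  0.03  ]
C [ 0.4313 -0.3014  0.03  ]
C [ 0.428  -0.2731  0.03  ]
t 3 0.59 [ 0.4553 -0.2776  0.017 ] [ 0.4514 -0.2674  0.058 ]
t 5 0.51 [0.5501 0.1405 0.017 ] [0.5428 0.1358 0.058 ]
s 1 0.4 [0.7356 0.2355 0.017 ] [0.7072 0.1669 0.058 ]
s 3 0.71 [ 0.4607 -0.2998  0.017 ] [ 0.4485 -0.3367  0.058 ]
s 5 0.6 [0.5485 0.205  0.017 ] [0.5311 0.1382 0.058 ]
side rim [ 0.3246 -0.2901  0.018 ]
side rim [ 0.5126 -0.257   0.018 ]
side rim [ 0.5423 -0.41    0.018 ]
215 [158, 157, 158, 158, 138, 116, 126, 142, 133, 163, 165, 160, 164, 148, 112, 88, 76, 67, 92, 101, 118, 139, 146, 146, 144, 145, 146, 145, 146, 145, 145, 146, 146, 145, 146, 145, 143, 146, 145, 144, 145, 146, 147, 145, 144, 145, 145, 144, 145, 146, 147, 117, 84, 168, 112, 156, 151, 155, 161, 160, 152, 149, 155, 160, 164, 158, 152, 151, 152, 148, 152, 148]
225 [159, 161, 143, 98, 156, 128, 152, 153, 164, 153, 164, 152, 147, 145, 165, 159, 107, 133, 147, 145, 146, 148, 146, 147, 148, 145, 145, 146, 144, 145, 145, 145, 147, 144, 147, 143, 144, 144, 144, 146, 144, 145, 145, 145, 145, 146, 144, 145, 145, 143, 145, 147, 147, 114, 82, 166, 89, 156, 155, 155, 157, 155, 150, 156, 157, 153, 153, 155, 155, 155, 154, 154]
240 [155, 154, 151, 152, 154, 131, 95, 150, 123, 153, 130, 155, 154, 164, 154, 165, 150, 166, 157, 102, 133, 146, 146, 146, 146, 143, 148, 146, 146, 147, 145, 146, 146, 144, 143, 144, 146, 145, 144, 146, 146, 145, 146, 145, 145, 146, 146, 146, 145, 145, 145, 144, 146, 144, 144, 147, 150, 79, 115, 109, 159, 156, 157, 157, 155, 154, 149, 153, 157, 160, 159, 156]
260 [154, 153, 154, 152, 151, 155, 156, 155, 157, 146, 91, 152, 112, 133, 146, 146, 147, 146, 146, 147, 145, 148, 145, 143, 146, 146, 145, 145, 145, 146, 145, 145, 144, 146, 147, 146, 145, 146, 146, 145, 147, 146, 144, 144, 145, 145, 146, 146, 146, 145, 146, 146, 145, 146, 147, 145, 144, 145, 146, 144, 146, 82, 85, 159, 155, 157, 155, 154, 154, 154, 152, 154]
```

C was evidently knocked about 3 cm sideways after release; it is still flat on the floor, against the +y wall and parallel to it. That leaves more room for the others. Picking up B.

Request:
{"method": "apply_moves", "body": {
  "commands": [
    [[0,0,-4],0,0.43],
    [[0,0,-6],0,0.43],
    [[0,0,-7],0,0.43],
    [[0,0,-7],0,0.43],
    [[0,0,-7],0,0.43],
    [[0,0,-7],0,1],
    [[0,0,-7],0,1],
    [[0,0,-7],0,1],
    [[0,0,-7],0,1],
    [[0,0,-7],0,1],
    [[0,0,-7],0,1],
    [[0,0,-7],0,1],
    [[0,0,-5],0,1],
    [[0,0,-1],0,1],
    [[0,0,3],0,1],
    [[0,0,3],0,1],
    [[0,0,3],0,1]
  ]
}}

```text
clock: 29.72
tool_pos: [0.5489, 0.0344, 0.1673]
orientation: [-179.7, 0.1, -84.5]
force: [-0.4, 0.6, -1.8]
opening: 0.0257
gripper_force: 30.0
```

Request:
{"method": "apply_moves", "body": {
  "commands": [
    [[-0.5,-3,0],-0.12,1],
    [[-1,-6,0],-0.24,1],
    [[-1.5,-9,0],-0.36,1],
    [[-2,-12,0],-0.48,1],
    [[-3,-15,0],-0.6,1],
    [[-4,-18,0],-0.72,1],
    [[-5,-21,0],-0.84,1],
    [[-5.5,-24,0],-0.96,1],
    [[-6,-27,0],-1.08,1],
    [[-6.4,-30,0],-1.2,1],
    [[-6.4,-33,0],-1.32,1],
    [[-6.4,-36,0],-1.44,1],
    [[-6.4,-39.1,0],-1.496,1],
    [[-6.4,-39.1,-4],-1.496,1],
    [[-6.4,-39.1,-8],-1.496,1],
    [[-6.4,-39.1,-9],-1.496,1],
    [[-6.4,-39.1,-9],-1.496,1],
    [[-6.4,-39.1,-9],-1.496,1],
    [[-6.4,-39.1,-9],-1.496,1]
  ]
}}

```text
clock: 31.3
tool_pos: [0.4849, -0.3574, 0.0764]
orientation: [-179.9, 0.1, -170.1]
force: [1.1, -0.3, -0.6]
opening: 0.026
gripper_force: 30.0
```

```bash
python3 - <<'E'
from h import *
o=ctrl.get_obs(); print(o["clock"],o["tool_pos"],o["orientation"],o["force"],o["opening"])
s=ctrl.snapshot("side"); w=ctrl.snapshot("wrist"); save(w,"w12.png"); save(s,"s12.png")
for r in ctrl.spot_point(s,"tray_in")[:1]: print(r["score"],at_z(s,r["at"],.004))
for k in "235":
  for n,p in(("w",w),("s",s)):
    for r in ctrl.spot_point(p,f"sink{k}_mid")[:3]: print(n,k,round(r["score"],2),np.round(r["at"]),at_z(p,r["at"],.017).round(4))
print(px(w,[.4837,-.357,.075]))
g=cv2.cvtColor(w["img"],cv2.COLOR_RGB2GRAY)
for r in(50,120,195): print(r,g[r,100:480:5].tolist())
E
```

```text
31.3 [ 0.48489371 -0.35737207  0.07640688] [-1.79909775e+02  9.70948079e-02 -1.70140896e+02] [ 1.09382182 -0.28968935 -0.55217115] 0.026045423316391186
0.86 [ 0.43996487 -0.34502801  0.004     ]
w 2 0.89 [316. 266.] [ 0.5134 -0.3512  0.017 ]
s 2 0.51 [338. 317.] [ 0.5112 -0.2954  0.017 ]
s 2 0.3 [296. 203.] [0.5487 0.2224 0.017 ]
w 3 0.67 [446. 213.] [ 0.4644 -0.2796  0.017 ]
s 3 0.72 [314. 318.] [ 0.4567 -0.2816  0.017 ]
s 5 0.52 [298. 206.] [0.5497 0.1994 0.017 ]
[314.49629777 269.70001871]
50 [225, 235, 232, 230, 230, 230, 229, 229, 229, 226, 223, 233, 107, 118, 122, 118, 118, 111, 118, 120, 117, 91, 113, 67, 112, 111, 106, 113, 106, 113, 113, 114, 108, 115, 110, 110, 109, 110, 111, 112, 113, 111, 109, 114, 115, 111, 115, 114, 115, 111, 111, 112, 111, 114, 114, 114, 99, 236, 238, 239, 240, 239, 240, 241, 242, 242, 243, 242, 243, 242, 244, 242, 100, 115, 115, 115]
120 [237, 232, 228, 228, 231, 227, 228, 226, 224, 224, 226, 225, 226, 199, 117, 117, 120, 114, 117, 119, 111, 115, 119, 108, 71, 108, 111, 107, 113, 108, 108, 110, 109, 108, 103, 104, 111, 109, 107, 110, 110, 104, 107, 107, 108, 107, 111, 108, 113, 112, 115, 110, 110, 114, 114, 111, 236, 236, 237, 236, 240, 239, 240, 240, 240, 241, 242, 241, 243, 242, 243, 243, 249, 118, 119, 88]
195 [102, 114, 117, 123, 113, 119, 116, 112, 115, 117, 113, 119, 112, 117, 114, 119, 119, 115, 120, 118, 114, 116, 114, 117, 100, 69, 104, 104, 104, 105, 109, 105, 104, 108, 103, 105, 105, 106, 107, 107, 106, 104, 105, 108, 104, 109, 107, 107, 112, 109, 109, 111, 113, 111, 87, 227, 229, 229, 229, 231, 236, 115, 115, 117, 118, 118, 114, 255, 140, 165, 255, 98, 255, 110, 255, 111]
```

Request:
{"method": "apply_moves", "body": {
  "commands": [
    [[0,0,-2],0,1],
    [[0,0,-3.5],0,1],
    [[0,0,-4.5],0,1],
    [[0,0,-4.8],0,1],
    [[0,0,-5.0],0,1],
    [[0,0,-5.15],0,1],
    [[0,0,-5.2],0,1],
    [[0,0,-5.2],0,1],
    [[0,0,-5.2],0,0.59],
    [[0,0,-5.2],0,0.59],
    [[0,0,-5.2],0,0.59],
    [[0,0,-5.2],0,0.59],
    [[0,0,-4],0,0.59],
    [[0,0,-2],0,0.59],
    [[0,0,2],0,0.59],
    [[0,0,6],0,0.59],
    [[0,0,9],0,0.59],
    [[0,0,9],0,0.59]
  ]
}}

```text
clock: 33.25
tool_pos: [0.4869, -0.359, 0.1721]
orientation: [-179.6, 0.5, -170.1]
force: [1.0, -0.9, 0.2]
opening: 0.0358
gripper_force: 0.0
```

```bash
python3 - <<'E'
from h import *
o=ctrl.get_obs(); print(o["clock"],o["tool_pos"],o["orientation"],o["force"],o["opening"])
s=ctrl.snapshot("side"); t=ctrl.snapshot("top"); w=ctrl.snapshot("wrist")
for k in("sink2_mid","sink3_mid","sink5_mid","tray_in"):
  for n,p in(("w",w),("s",s),("t",t)):
    for r in ctrl.spot_point(p,k)[:2]: print(n,k,round(r["score"],2),at_z(p,r["at"],.004 if k[0]=="t" else .017).round(4),at_z(p,r["at"],.058).round(4))
E
```

```text
33.25 [ 0.48691007 -0.35901391  0.17207435] [-179.60505273    0.49717072 -170.14132247] [ 0.9906494  -0.89606571  0.16888409] 0.035784526257611235
w sink2_mid 0.75 [ 0.4831 -0.3574  0.017 ] [ 0.4719 -0.3592  0.058 ]
s sink2_mid 0.86 [ 0.4867 -0.3503  0.017 ] [ 0.473  -0.3842  0.058 ]
t sink2_mid 0.42 [0.5442 0.1424 0.017 ] [0.5372 0.1375 0.058 ]
w sink3_mid 0.76 [ 0.4619 -0.279   0.017 ] [ 0.4537 -0.2919  0.058 ]
s sink3_mid 0.94 [ 0.4603 -0.2845  0.017 ] [ 0.4481 -0.3224  0.058 ]
s sink5_mid 0.48 [0.5533 0.199  0.017 ] [0.5356 0.1325 0.058 ]
t sink5_mid 0.53 [0.5435 0.1336 0.017 ] [0.5365 0.1291 0.058 ]
t sink5_mid 0.46 [ 0.7674 -0.1896  0.017 ] [ 0.7524 -0.1826  0.058 ]
w tray_in 0.94 [ 0.4365 -0.3461  0.004 ] [ 0.4307 -0.3504  0.058 ]
s tray_in 0.72 [ 0.4367 -0.3427  0.004 ] [ 0.4228 -0.3871  0.058 ]
s tray_in 0.47 [ 0.3259 -0.1453  0.004 ] [ 0.3205 -0.2048  0.058 ]
```

B is placed at (0.483, −0.357) in the tray. Now bar A.

Request:
{"method": "apply_moves", "body": {
  "commands": [
    [[0,4,0],0.12,0.43],
    [[0,8,0],0.24,0.43],
    [[0,12,0],0.36,0.43],
    [[0,16,0],0.48,0.43],
    [[1,20,0],0.6,0.43],
    [[2,24,0],0.72,0.43],
    [[3,28,0],0.84,0.43],
    [[4,32,0],0.96,0.43],
    [[5,36,0],1.08,0.43],
    [[5.45,40,0],1.2,0.43],
    [[5.45,44,0],1.32,0.43],
    [[5.45,48,0],1.44,0.43],
    [[5.45,49.1,0],1.496,0.43],
    [[5.45,49.1,-3],1.496,0.43],
    [[5.45,49.1,-3],1.496,0.43],
    [[5.45,49.1,-3],1.496,0.43],
    [[5.45,49.1,-3],1.496,0.43]
  ]
}}

```text
clock: 35.42
tool_pos: [0.5383, 0.1335, 0.1353]
orientation: [-180.0, -0.0, -84.5]
force: [-0.1, 0.0, 0.4]
opening: 0.0503
gripper_force: 0.0
```

```bash
python3 - <<'E'
from h import *
o=ctrl.get_obs(); print(o["clock"],o["tool_pos"],o["orientation"],o["opening"])
w=ctrl.snapshot("wrist"); s=ctrl.snapshot("side"); save(w,"w13.png")
for r in ctrl.spot_point(w,"sink5_mid")[:2]: print(r["score"],r["at"],at_z(w,r["at"],.058))
g=cv2.cvtColor(w["img"],cv2.COLOR_RGB2GRAY)
for r in(190,205): print(g[r,270:360:2].tolist())
for k in("sink2_mid","sink3_mid"):
    for r in ctrl.spot_point(s,k)[:2]: print(k,round(r["score"],2),at_z(s,r["at"],.017).round(4))
E
```

```text
35.4167 [0.53832737 0.13348929 0.13531959] [-1.79994994e+02 -2.60079590e-02 -8.45259546e+01] 0.050284912705331926
0.95 [312.3, 213.1] [0.5394235  0.13404099 0.058     ]
[188, 142, 149, 150, 147, 147, 140, 146, 149, 140, 145, 138, 255, 255, 164, 152, 139, 255, 255, 144, 152, 156, 255, 255, 140, 156, 154, 255, 255, 139, 153, 202, 255, 255, 139, 147, 143, 149, 142, 150, 152, 150, 148, 168, 200]
[205, 150, 147, 147, 146, 148, 147, 143, 149, 147, 149, 144, 255, 255, 205, 154, 140, 255, 255, 176, 152, 146, 255, 255, 152, 158, 141, 255, 255, 148, 158, 249, 255, 247, 143, 142, 147, 152, 146, 151, 153, 144, 144, 187, 193]
sink2_mid 0.57 [ 0.4848 -0.3469  0.017 ]
sink3_mid 0.88 [ 0.4573 -0.2859  0.017 ]
```

Request:
{"method": "apply_moves", "body": {
  "commands": [
    [[0,0,-4],0,0.43],
    [[0,0,-6],0,0.43],
    [[0,0,-7],0,0.43],
    [[0,0,-7],0,0.43],
    [[0,0,-7],0,0.43],
    [[0,0,-7],0,1],
    [[0,0,-7],0,1],
    [[0,0,-7],0,1],
    [[0,0,-7],0,1],
    [[0,0,-7],0,1],
    [[0,0,-7],0,1],
    [[0,0,-7],0,1],
    [[0,0,-5],0,1],
    [[0,0,-1],0,1],
    [[0,0,3],0,1],
    [[0,0,3],0,1],
    [[0,0,3],0,1]
  ]
}}

```text
clock: 37.08
tool_pos: [0.5393, 0.1346, 0.1673]
orientation: [-179.7, 0.1, -84.5]
force: [-0.6, -0.0, -1.4]
opening: 0.0259
gripper_force: 30.0
```

Request:
{"method": "apply_moves", "body": {
  "commands": [
    [[0,-4,0],-0.12,1],
    [[0,-8,0],-0.24,1],
    [[-1,-12,0],-0.36,1],
    [[-2,-16,0],-0.48,1],
    [[-3,-20,0],-0.6,1],
    [[-5,-24,0],-0.72,1],
    [[-7,-28,0],-0.84,1],
    [[-9,-32,0],-0.96,1],
    [[-11,-36,0],-1.08,1],
    [[-13,-40,0],-1.2,1],
    [[-14.6,-44,0],-1.32,1],
    [[-14.6,-47,0],-1.44,1],
    [[-14.6,-48.8,0],-1.496,1],
    [[-14.6,-48.8,-4],-1.496,1],
    [[-14.6,-48.8,-8],-1.496,1],
    [[-14.6,-48.8,-9],-1.496,1],
    [[-14.6,-48.8,-9],-1.496,1],
    [[-14.6,-48.8,-9],-1.496,1],
    [[-14.6,-48.8,-9],-1.496,1]
  ]
}}

```text
clock: 38.67
tool_pos: [0.3934, -0.3544, 0.0762]
orientation: [-179.9, 0.1, -170.1]
force: [-0.1, -0.0, -1.1]
opening: 0.0258
gripper_force: 30.0
```

```bash
python3 - <<'E'
from h import *
o=ctrl.get_obs(); print(o["clock"],o["tool_pos"],o["orientation"],o["force"],o["opening"])
s=ctrl.snapshot("side"); t=ctrl.snapshot("top"); w=ctrl.snapshot("wrist")
for k in("sink2_mid","sink3_mid","sink5_mid","tray_in"):
  for n,p in(("w",w),("s",s),("t",t)):
    for r in ctrl.spot_point(p,k)[:2]: print(n,k,round(r["score"],2),at_z(p,r["at"],.004 if k[0]=="t" else .017).round(4),at_z(p,r["at"],.07).round(4))
E
```

```text
38.6667 [ 0.39335698 -0.35442964  0.07623097] [-1.79913987e+02  8.50753267e-02 -1.70137027e+02] [-0.09184518 -0.01106745 -1.14284861] 0.02578734823754941
w sink2_mid 0.77 [ 0.4827 -0.357   0.017 ] [ 0.4378 -0.3597  0.07  ]
s sink2_mid 0.81 [ 0.4807 -0.3507  0.017 ] [ 0.4635 -0.3946  0.07  ]
t sink2_mid 0.3 [ 0.7078 -0.1088  0.017 ] [ 0.6912 -0.1034  0.07  ]
s sink3_mid 0.49 [ 0.3318 -0.1685  0.017 ] [ 0.326  -0.2263  0.07  ]
s sink3_mid 0.47 [ 0.466  -0.2856  0.017 ] [ 0.4499 -0.3344  0.07  ]
w sink5_mid 0.97 [ 0.4198 -0.3499  0.017 ] [ 0.3915 -0.3546  0.07  ]
s sink5_mid 0.76 [ 0.4051 -0.303   0.017 ] [ 0.3936 -0.3504  0.07  ]
s tray_in 0.87 [ 0.4382 -0.3384  0.004 ] [ 0.4211 -0.3931  0.07  ]
```

Request:
{"method": "apply_moves", "body": {
  "commands": [
    [[0,0,-2],0,1],
    [[0,0,-3.5],0,1],
    [[0,0,-4.5],0,1],
    [[0,0,-4.8],0,1],
    [[0,0,-5.0],0,1],
    [[0,0,-5.15],0,1],
    [[0,0,-5.2],0,1],
    [[0,0,-5.2],0,1],
    [[0,0,-5.2],0,0.59],
    [[0,0,-5.2],0,0.59],
    [[0,0,-5.2],0,0.59],
    [[0,0,-5.2],0,0.59],
    [[0,0,-4],0,0.59],
    [[0,0,-2],0,0.59],
    [[0,0,2],0,0.59],
    [[0,0,6],0,0.59],
    [[0,0,10],0,0.59],
    [[0,0,14],0,0.59],
    [[0,0,14],0,0.59]
  ]
}}

```text
clock: 41.0
tool_pos: [0.3954, -0.3565, 0.2232]
orientation: [-179.5, 0.5, -170.1]
force: [1.6, -1.0, 0.9]
opening: 0.036
gripper_force: 0.0
```

Request:
{"method": "apply_moves", "body": {
  "commands": [
    [[2,4,0],0,0.59],
    [[3,8,0],0,0.59],
    [[4,12,0],0,0.59],
    [[5,16,0],0,0.59],
    [[6,20,0],0,0.59],
    [[6,24,0],0,0.59],
    [[6,28,0],0,0.59],
    [[6,32,0],0,0.59],
    [[6,36,0],0,0.59],
    [[6,40,0],0,0.59],
    [[6,44,0],0,0.59],
    [[6,44,0],0,0.59],
    [[6,44,0],0,0.59],
    [[6,44,0],0,0.59],
    [[6,44,0],0,0.59]
  ]
}}

```text
clock: 42.25
tool_pos: [0.4519, 0.0851, 0.2144]
orientation: [-180.0, -0.0, -170.3]
force: [-0.2, -0.1, 0.1]
opening: 0.0359
gripper_force: 0.0
```

```bash
python3 - <<'E'
from h import *
o=ctrl.get_obs(); print(o["clock"],o["tool_pos"],o["force"])
s=ctrl.snapshot("side"); t=ctrl.snapshot("top")
for k in("sink2_mid","sink3_mid","sink5_mid","tray_in"):
  for n,p in(("s",s),("t",t)):
    for r in ctrl.spot_point(p,k)[:3]: print(n,k,round(r["score"],2),at_z(p,r["at"],.004 if k[0]=="t" else .017).round(4))
a=cv2.resize(s["img"][170:390,200:460,::-1],(473,400),interpolation=2); b=cv2.resize(t["img"][200:300,385:465,::-1],(320,400),interpolation=2)
c=cv2.resize(t["img"][110:310,190:510,::-1],(320,200))
cv2.imwrite("pics/c14.png",np.vstack([np.hstack([a,b]),np.hstack([c,np.zeros((200,473,3),np.uint8)])]))
E
```

```text
42.25 [0.45191915 0.08506835 0.21442495] [-0.20496696 -0.1126693   0.14572143]
s sink2_mid 0.64 [ 0.4828 -0.3468  0.017 ]
t sink2_mid 0.61 [ 0.4899 -0.353   0.017 ]
s sink3_mid 0.95 [ 0.4575 -0.2875  0.017 ]
t sink3_mid 0.64 [ 0.4664 -0.2796  0.017 ]
s sink5_mid 0.95 [ 0.3935 -0.3596  0.017 ]
s tray_in 0.55 [ 0.4361 -0.3447  0.004 ]
s tray_in 0.34 [0.8177 0.051  0.004 ]
t tray_in 0.71 [ 0.4331 -0.3482  0.004 ]
```

View pics/c14.png

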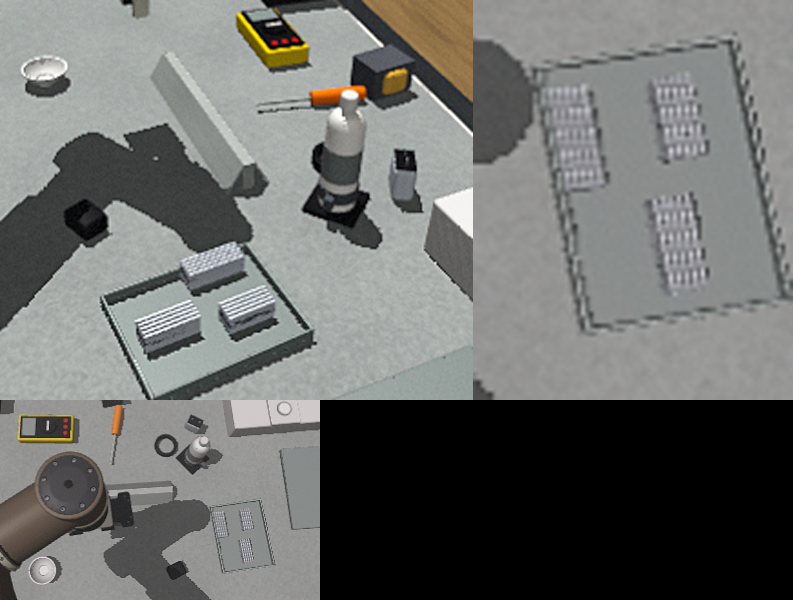

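All three bars are in the tray, apart from each other: in the right panel at about (572,137), (678,115) and (677,243). The stand is empty and everything else is in place. The pixel rows across C show an intact wall rim and a bar about 10 px wide (29 mm), which fits a bar lying flat beside the wall.

```bash
python3 -c "
from plant import ctrl
print(ctrl.close_job())"
```

```text
the job is handed in; nothing more can be done
None
```

I laid all three heat sinks on the spray stand, pressed the nozzle cap fully down and released it, then laid the sinks flat and apart in the parts tray and handed the job in at about 42 s. No verdict came back. One sink ended about 3 cm from where I set it, flat against the tray wall; it was probably the random knock.

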